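# Meter grinding balls from the bay hopper for the pigment mill

### The job

Set the wooden tray on the table under the hopper, with its middle under the middle of the bays, then draw the hopper's bottom gate partly open so that all four white balls drop into the tray while both dark balls stay in the hopper. Then push the gate fully shut and let go, leaving the tray with the four balls standing under the hopper, and do not disturb the tubes, jars and other things around.

Things in the scene. Friction and masses are not known exactly. Their poses are not given: they have to be found in the camera images.
- hopper: Fixed bay hopper on a rear stand. Origin: on the table, straight below the middle bay; z up, -x its front (to the robot), +y towards the gate's red handle. Tower of bays: x within 24 mm (lips at the top to 50), y within 69, z 85 to 190 mm. It overhangs: from the table up to 68 mm it is open from the front and both sides; the stand (y within 115) lies behind, at x above 58 mm.
- hopper_bays (a point): Centre of the middle bay, 100 mm above the table; axes as the hopper's. Three bays in a row along y, centres at y = -44, 0, +44 mm, each 38 x 38 mm inside, 6 mm partitions, open at the top, clear front and back panes. The bays at -44 and 0 hold two white balls each, one above the other; the bay at +44, nearest the handle, holds two dark ones.
- gate (a joint): Steel gate, the floor of all bays (top face 83 mm up). Metres drawn along hopper +y: 0 shut, stop at 0.14; starts up to 8 mm open, stays where left, moves with 3 to 6 N. Its free edge is at hopper y = -69 mm + drawn, so the bay farthest from the handle opens first (fully clear at 44 mm drawn), then the middle one (88 mm); the balls nearest the handle sink in and fall from about 120 mm on.
- gate_grip (a point): Middle of the gate's red upright handle, a plate 16 mm thick (hopper x), 50 mm long (hopper y), from 83 to 135 mm above the table; this point is 112 mm up, at hopper y = 165 mm + drawn distance. Axes as the hopper's.
- tray_center (a point): Open wooden tray, outside 92 (x) x 162 (y) x 50 mm high, walls 6 mm, about 0.35 kg; point at the middle of the box, 25 mm above its underside; z up. On its -x side a flat 10 mm thick, 50 mm wide tongue reaches to x = -152 mm and bears the blue grip.
- tray_grip (a point): Middle of the tray's blue upright grip plate, 50 mm long (tray x), 16 mm thick (tray y), from 8 to 76 mm above the table; this point is 52 mm up, at tray x = -125 mm. Axes as the tray's.
- tray: The same tray; this origin lies at the middle of the box's underside.
- white1_center (a point): Centre of a white ceramic grinding ball, 32 mm diameter, 60 g, at the start in the bay farthest from the gate handle.
- white2_center (a point): Centre of a white ceramic grinding ball, 32 mm diameter, 60 g, at the start in the bay farthest from the gate handle.
- white3_center (a point): Centre of a white ceramic grinding ball, 32 mm diameter, 60 g, at the start in the middle bay.
- white4_center (a point): Centre of a white ceramic grinding ball, 32 mm diameter, 60 g, at the start in the middle bay.
- dark1_center (a point): Centre of a dark steel grinding ball, 32 mm diameter, at the start in the bay nearest the gate handle.
- dark2_center (a point): Centre of a dark steel grinding ball, 32 mm diameter, at the start in the bay nearest the gate handle.
- tube_red: Bystander: paint tube lying flat, red band, 150 mm long, 45 wide, 33 high; origin on its underside.
- tube_green: Bystander: paint tube lying flat, green band, same size; origin on its underside.
- tube_yellow: Bystander: paint tube lying flat, yellow band, same size; origin on its underside.
- brush_jar: Bystander: jar of brushes, 76 mm diameter, 200 high with the brushes; origin at the underside centre.
- medium_bottle: Bystander: amber bottle, 60 mm diameter, 150 high; origin at the underside centre.
- pigment_jar: Bystander: blue jar with white cap, 68 mm diameter, 90 high; origin at the underside centre.
- muller: Bystander: green glass pigment muller standing on its foot, 72 mm diameter, 104 high; origin at the underside centre.

How it is judged:
On the way, in this order (a step that is already met when the one before it is completed fails the run):
1. the tray stands on the table under the hopper, gate still shut or nearly (x of tray_center in the frame of hopper between -0.045 and 0.045 m and y of tray_center in the frame of hopper between -0.06 and 0.06 m and angle between tray_center's own z axis and vertical below 0.1 rad and height (world z) of tray_center below 0.032 m and value of joint gate below 0.025 m), for 0.2 s.
2. the gate is drawn and all four white balls are in the tray (x of white1_center in the frame of tray_center between -0.042 and 0.042 m and y of white1_center in the frame of tray_center between -0.077 and 0.077 m and z of white1_center in the frame of tray_center between -0.025 and 0.03 m and x of white2_center in the frame of tray_center between -0.042 and 0.042 m and y of white2_center in the frame of tray_center between -0.077 and 0.077 m and z of white2_center in the frame of tray_center between -0.025 and 0.03 m and x of white3_center in the frame of tray_center between -0.042 and 0.042 m and y of white3_center in the frame of tray_center between -0.077 and 0.077 m and z of white3_center in the frame of tray_center between -0.025 and 0.03 m and x of white4_center in the frame of tray_center between -0.042 and 0.042 m and y of white4_center in the frame of tray_center between -0.077 and 0.077 m and z of white4_center in the frame of tray_center between -0.025 and 0.03 m and z of each of dark1_center, dark2_center in the frame of hopper above 0.085 m and value of joint gate above 0.05 m), for 0.2 s.
3. the gate is shut again (value of joint gate below 0.008 m and z of each of dark1_center, dark2_center in the frame of hopper above 0.085 m), for 0.2 s.
At the end, for the whole second after the job is handed in: The tray stands level on the table, at rest, its centre within 45 mm (hopper x) and 60 mm (hopper y) of the hopper's centre; all four white balls lie in it; both dark balls are still in the hopper above the gate; the gate is shut to within 8 mm (all of step 3 and x of tray_center in the frame of hopper between -0.045 and 0.045 m and y of tray_center in the frame of hopper between -0.06 and 0.06 m and angle between tray_center's own z axis and vertical below 0.1 rad and height (world z) of tray_center below 0.032 m and x of white1_center in the frame of tray_center between -0.042 and 0.042 m and y of white1_center in the frame of tray_center between -0.077 and 0.077 m and z of white1_center in the frame of tray_center between -0.025 and 0.03 m and x of white2_center in the frame of tray_center between -0.042 and 0.042 m and y of white2_center in the frame of tray_center between -0.077 and 0.077 m and z of white2_center in the frame of tray_center between -0.025 and 0.03 m and x of white3_center in the frame of tray_center between -0.042 and 0.042 m and y of white3_center in the frame of tray_center between -0.077 and 0.077 m and z of white3_center in the frame of tray_center between -0.025 and 0.03 m and x of white4_center in the frame of tray_center between -0.042 and 0.042 m and y of white4_center in the frame of tray_center between -0.077 and 0.077 m and z of white4_center in the frame of tray_center between -0.025 and 0.03 m and linear speed of tray below 0.02 m/s); the robot touches nothing.
It fails at once if a dark ball leaves the hopper (z of any of dark1_center, dark2_center in the frame of hopper below 0.075 m).
It fails at once if a bystander is shifted by more than 30 mm or tipped over (distance of any of tube_red, tube_green, tube_yellow, brush_jar, medium_bottle, pigment_jar, muller from where it was at the start of the episode above 0.03 m or angle between any of tube_red, tube_green, tube_yellow, brush_jar, medium_bottle, pigment_jar, muller's own z axis and vertical above 0.6 rad).
It also fails if it takes over 54 s, if anything falls off the work surface, if the arm or the gripper's body presses on something with over 40 N, if the wrist force passes 120 N, or if a joint passes its speed limit or range.

### The arm

A 7-joint arm with a two-finger parallel gripper is mounted at the origin on the work surface. World frame = base frame: x ahead of the robot, y to its left, z up, the work surface at z = 0. Lengths are in m, angles in rad, forces in N, time in s.
With the tool pointing down it reaches from about 0.35 to 0.9 m from the base axis. Payload 8.1 kg.
Tool frame: the origin (TCP) lies on the centre line of the jaws, within the pads' length; the fingertips stand 22 mm ahead of it and the grasp point (between the pads) lies 3 mm ahead of it (arm.finger_overhang is the distance from the TCP to the fingertips, in m); z points along the fingers, y is the direction in which the jaws open and shut (so a half turn about z gives the same grasp; the last joint's range is limited). The gripper opens to 92 mm and grips with 3 to 60 N. Pads are 19 mm wide; open, the fingers measure 130 mm over their backs; the gripper's body (75 mm by 190 mm) begins 47 mm behind the grasp point.
Start: joints at [-1.269, 0.434, 0.025, 1.573, -0.012, 1.134, -0.075], TCP at [0.246, 0.574, 0.227] pointing down, gripper open.
Joint ranges: [-2.62, 2.62], [-0.44, 2.09], [-1.27, 1.32], [0.08, 2.57], [-1.32, 4.46], [0.12, 2], [-2.74, 2.74]. Speed limits (rad/s): [2.22, 2.22, 3.01, 3.01, 3.14, 3.14, 3.14].

### API

Orientations are given as a rotation vector (axis times angle).
In Python, from cell import arm gives the robot as it stands. The module is installed in compiled form; this text tells all that it offers.
- The arm moves only by the tool step_arm, never from a script. Its argument "plan" is a list of rows, each an object of numbers: "wx", "wy", "wz": the turn, a rotation vector about the tool's x, y, z in units of 6 degrees (1.0 is 6 degrees); "tx", "ty", "tz": the shift along the tool's x, y, z in cm; "hand": the opening, from 0 (shut) to 1 (fully open). A call has exactly 10 rows; each row shifts and turns the commanded pose from where the row before left it, along the tool's axes as they then stand; what a row does not reach is not made up. A row lasts 1/12 s, in which the tool goes at most 41.7 mm and 7.16 degrees, less where a joint would pass 70% of its speed; a pose out of reach is approached as far as the arm can. A call is refused whole if a number of a shift passes 4.17 or a number of a turn 1, either way. A call with a gripper value outside its range is refused whole. The fingers move at their own pace and stop on an object; "force" is the grip in N (left out, the last holds). Time passes only in rows, so rows that do not move let the fingers close, or fill a call up. It gives the time, the measured TCP pose, the force and the opening at its end, in the units of the state.
- arm.observe(): the state, without advancing time (a new reading comes with each control period).
- arm.get_image(name): name is "scene" or "side" or "wrist"; returns (picture, depth): 400x640x3 uint8, red, green, blue; 400x640 float32, m along the optical axis (not along the pixel's ray), 0 where there is no reading.
- arm.calibration(name): a dict with "mtx" (3x3 intrinsics, pixels), "R" (3x3) and "t" (3): a world point X has camera coordinates R X + t. Camera axes: x right, y down, z forward; pixel columns grow to the right and rows downward; lengths in m; the calibration is good to about 2 mm. A picture is of the moment at which its call begins: read the wrist's pose just before it. calibration takes no time and is no camera call; for the wrist camera it gives the pose at the moment of the call.
- arm.sign_off(): hands the job in, once; it reports no verdict.
The state is a dict: "clock": time; "joints": joint angles; "dq": joint speeds; "joint_efforts": joint torques, N m; "position": TCP position; "ee_rot": TCP orientation; "force": force on the tool from outside, world axes, zero at the start; "ft_torque": the same for the moment, N m; "width": opening from 0.0 (shut) to 1.0 (fully open).
Only numpy, scipy, OpenCV 4.12 (cv2) and the standard library are available. Lean on these libraries where they do the work, as an engineer would, in place of code of your own. Each camera call takes 0.05 s, during which the arm holds its last target.

## Working session

There is one attempt and no reset: what is moved stays moved. The work goes in short steps, Python scripts to look and compute and a tool call to move; the robot and the scene stay as the last step left them, time stands still between calls to the robot, and variables do not carry over. Pictures are saved under pics/ and viewed, and the job is handed in when it is done.

Besides the shell and the picture viewer there is one more tool, called after "Request:" as name([rows], argument=value, ...), one row to a line, values as JSON. step_arm: Moves the arm, as the interface text tells. Its arguments: {"type":"object","properties":{"plan":{"type":"array"},"force":{"type":"number"}},"required":["plan"]}

```bash
mkdir -p pics; python3 - <<'E'
from cell import arm
import cv2,numpy as np
print(arm.observe())
for n in ["scene","side","wrist"]:
    im,d=arm.get_image(n); c=arm.calibration(n)
    print(n,np.round(c["mtx"],1).tolist(),np.round(c["R"],3).tolist(),np.round(c["t"],3).tolist())
    cv2.imwrite(f"pics/{n}0.png",im[:,:,::-1]); np.savez(f"{n}0.npz",im=im,d=d,**c)
E
```

```text
{'clock': 0.0, 'joints': array([-1.26862574,  0.43522739,  0.02496975,  1.57410559, -0.01157489,
        1.13401419, -0.07510228]), 'dq': array([-0.00084976, -0.00142673,  0.00124224,  0.00147083, -0.00038954,
        0.00070386, -0.00140332]), 'joint_efforts': array([ 5.09475376e-04, -6.67841434e+01,  9.85242650e-01, -3.14464688e+01,
       -6.03937916e-02,  4.27354651e-02,  1.71571951e-04]), 'position': array([0.24598372, 0.57398947, 0.22623893]), 'ee_rot': array([-6.31538751e-01, -3.07729796e+00,  2.51666350e-03]), 'force': array([ 0.32374101,  0.20333199, -0.39549884]), 'ft_torque': array([ 0.01329593, -0.01798104,  0.01477364]), 'width': 0.9976488345693209}
scene [[439.7, 0.0, 320.2], [0.0, 439.7, 201.6], [0.0, 0.0, 1.0]] [[-0.25, 0.968, 0.017], [0.725, 0.199, -0.659], [-0.641, -0.152, -0.752]] [0.106, -0.357, 1.627]
side [[516.1, 0.0, 320.1], [0.0, 516.1, 207.3], [0.0, 0.0, 1.0]] [[0.96, -0.281, 0.006], [-0.149, -0.528, -0.836], [0.238, 0.802, -0.549]] [-0.538, 0.173, 1.445]
wrist [[302.3, 0.0, 321.0], [0.0, 302.3, 196.6], [0.0, 0.0, 1.0]] [[0.394, 0.919, -0.002], [0.881, -0.377, 0.287], [0.263, -0.115, -0.958]] [-0.625, -0.037, 0.391]
```

View pics/scene0.png

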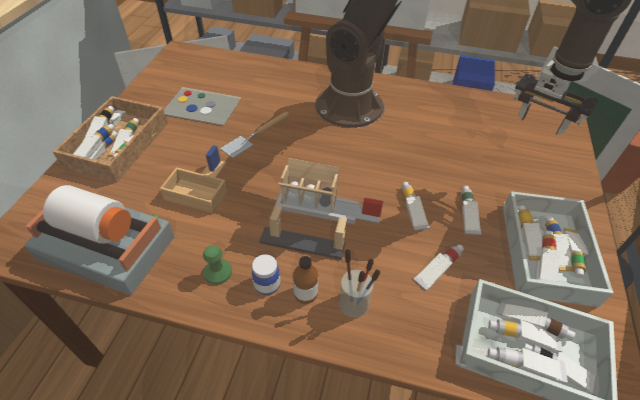

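View pics/side0.png

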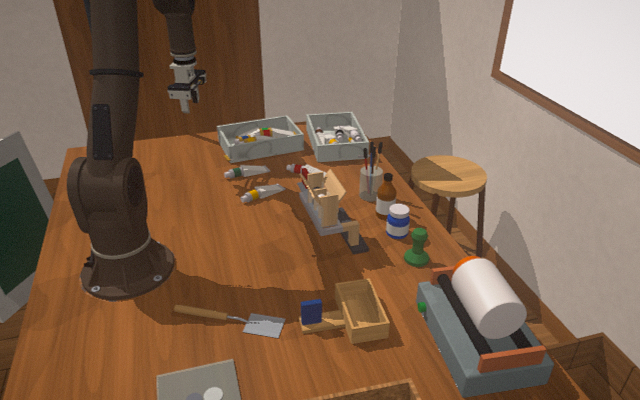

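View pics/wrist0.png

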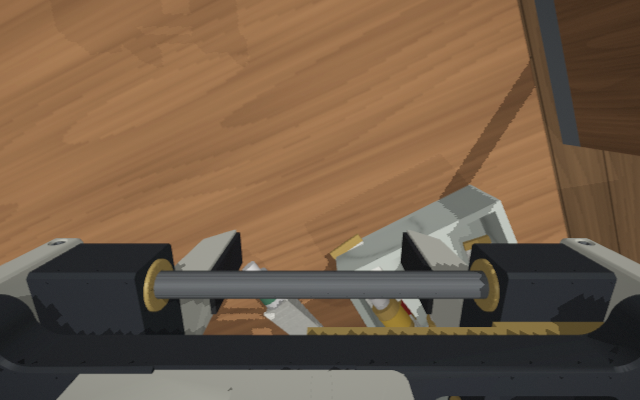

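Scene view: tray box near (195,188), blue grip at (213,158), hopper tower at about (309,180), red handle at (372,207). The tubes lie right of the handle at (414,205), (470,210) and (440,266).

```bash
cat > h.py <<'E'
import numpy as np,cv2
def cloud(f):
    z=np.load(f); d=z["d"]; K=z["mtx"]; v,u=np.mgrid[:400,:640]
    pc=np.stack([(u-K[0,2])/K[0,0]*d,(v-K[1,2])/K[1,1]*d,d],-1)
    P=(pc-z["t"])@z["R"]; P[d==0]=np.nan
    return z["im"],P
def proj(z,X):
    c=np.asarray(X)@z["R"].T+z["t"]; p=c@z["mtx"].T; return p[...,:2]/p[...,2:]
def rect(P):
    r=cv2.minAreaRect((P[:,:2]*1000).astype(np.float32)); return np.round(np.array(r[0]),1),np.round(r[1],1),round(r[2],1)
E
python3 - <<'E'
from h import *
for n in ["scene","side"]:
    im,P=cloud(n+"0.npz"); hsv=cv2.cvtColor(im,cv2.COLOR_RGB2HSV); H,S,V=[hsv[...,i].astype(int) for i in range(3)]
    red=((H<6)|(H>174))&(S>150)&(V>60); blue=(H>105)&(H<130)&(S>120)&(V>50)
    for nm,m,zl,zh in [("red",red,.085,.16),("blue",blue,.01,.1)]:
        m=m&(P[...,2]>zl)&(P[...,2]<zh)
        k,l,st,c=cv2.connectedComponentsWithStats(m.astype(np.uint8))
        for i in range(1,k):
            if st[i,4]<30: continue
            q=P[l==i]; print(n,nm,st[i],np.round(np.nanmin(q,0),3),np.round(np.nanmax(q,0),3),rect(q))
            zt=np.nanpercentile(q[:,2],97); t=q[q[:,2]>zt-.006]; print("   top",zt,rect(t),len(t))
    # crops
    for (nm,c) in {"scene":[("h",(240,140,400,270)),("t",(140,130,260,230))],"side":[("h",(220,140,400,270)),("t",(280,260,400,350))]}[n]:
        a,b,e,f=c; cv2.imwrite(f"pics/{n}_{nm}.png",cv2.resize(im[b:f,a:e,::-1],None,fx=4,fy=4,interpolation=cv2.INTER_CUBIC))
E
```

```text
scene red [363 198  19  18 210] [0.556 0.15  0.086] [0.575 0.197 0.137] (array([565.2, 173.7]), array([17.2, 46.1]), 3.2)
   top 0.13566241154687775 (array([565.3, 173.3]), array([17.2, 45.2]), 3.2) 81
scene blue [ 97 128  11   8  42] [ 0.432 -0.727  0.057] [ 0.455 -0.703  0.076] (array([ 443.2, -713.2]), array([20.7, 21.7]), 64.4)
   top 0.07634014553803288 (array([ 442.8, -716. ]), array([15.3, 20. ]), 64.4) 19
scene blue [104 137   8   8  37] [ 0.429 -0.715  0.021] [ 0.456 -0.7    0.043] (array([ 442. , -706.6]), array([28.6, 13.7]), 7.2)
   top 0.04273740567480637 (array([ 445.3, -709.8]), array([ 7.2, 16.2]), 75.6) 12
scene blue [267 269  12  13  52] [ 0.783 -0.032  0.055] [ 0.821 -0.014  0.069] (array([803.1, -20.8]), array([10.6, 39.6]), 69.2)
   top 0.06737132786088347 (array([802.8, -20.9]), array([10.4, 39.1]), 69.2) 36
side red [302 168   6  11  41] [0.554 0.147 0.118] [0.566 0.2   0.138] (array([560.3, 173.3]), array([12.2, 53.3]), 0.6)
   top 0.13771521269611434 (array([560. , 172.2]), array([42.2, 11.1]), 86.4) 22
side blue [388 214  21  13 151] [ 0.76  -0.085  0.045] [ 0.818 -0.036  0.072] (array([783.7, -64.6]), array([36.8, 61.2]), 63.1)
   top 0.07030143160639155 (array([781. , -62.8]), array([28. , 58.3]), 54.1) 56
side blue [301 299  20   7  80] [ 0.413 -0.353  0.07 ] [ 0.459 -0.335  0.079] (array([ 435.6, -345.6]), array([17.5, 46.6]), 84.3)
   top 0.0783196720216121 (array([ 436.3, -345.6]), array([17.5, 45.4]), 84.3) 76
```

View pics/scene_h.png

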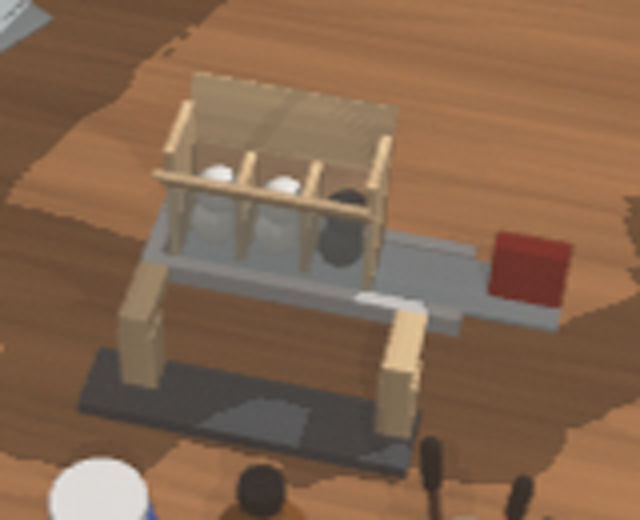

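View pics/scene_t.png

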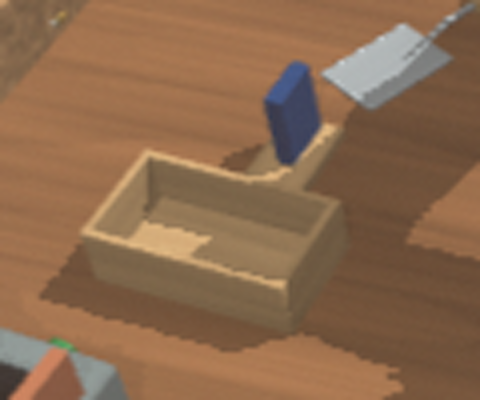

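View pics/side_h.png

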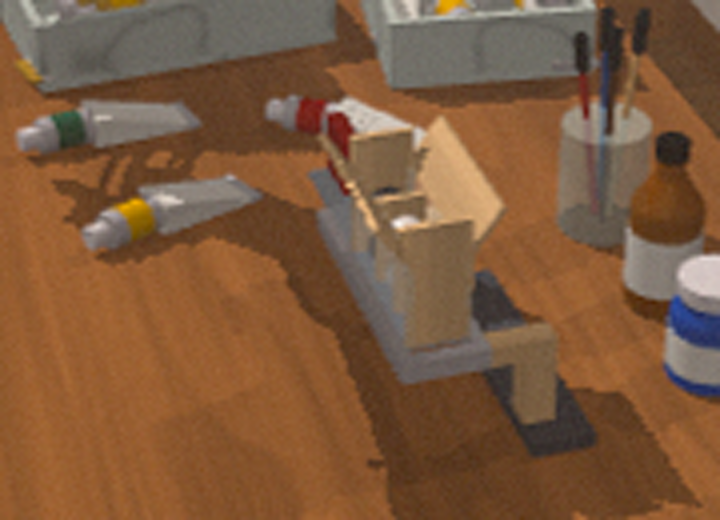

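```bash
python3 - <<'E'
from h import *
R=[]
for n in ["scene","side"]:
    im,P=cloud(n+"0.npz")
    # tray rim
    m=(P[...,0]>.40)&(P[...,0]<.70)&(P[...,1]>-.5)&(P[...,1]<-.22)
    t=P[m&(P[...,2]>.044)&(P[...,2]<.056)]
    hsv=cv2.cvtColor(im,cv2.COLOR_RGB2HSV)
    mm=m&(P[...,2]>.044)&(P[...,2]<.056)&~((hsv[...,0]>100)&(hsv[...,0]<135))&(P[...,0]>.47)
    print(n,"tray rim",rect(P[mm]),mm.sum())
    mm=m&(P[...,2]>.04)&(P[...,2]<.09)&(P[...,0]<.47)
    print(n,"grip",rect(P[mm&(P[...,2]>.066)]),rect(P[mm]))
    m=(P[...,0]>.45)&(P[...,0]<.8)&(P[...,1]>-.2)&(P[...,1]<.15)
    for zl,zh in [(.184,.2),(.2,.3),(.09,.18),(.06,.09),(.004,.02),(.02,.06)]:
        q=P[m&(P[...,2]>zl)&(P[...,2]<zh)]
        if len(q)>5: print(n,zl,zh,rect(q),len(q),np.round(q.max(0),3),np.round(q.min(0),3))
E
```

```text
scene tray rim (array([ 606.7, -353.5]), array([166.3, 189.8]), 87.2) 415
scene grip (array([ 436.2, -341.3]), array([19.2, 49.6]), 87.7) (array([ 437.9, -341.2]), array([19.6, 53. ]), 87.7)
scene 0.184 0.2 (array([657. ,  30.2]), array([317.4, 156.4]), 16.4) 313 [0.787 0.15  0.199] [ 0.515 -0.066  0.184]
scene 0.2 0.3 (array([782.4, 146.7]), array([5.2, 8. ]), 78.5) 12 [0.787 0.15  0.205] [0.778 0.144 0.2  ]
scene 0.09 0.18 (array([659.7, -23.1]), array([345.7, 280.3]), 90.0) 2328 [0.8  0.15 0.18] [ 0.52  -0.196  0.09 ]
scene 0.06 0.09 (array([663.2,  -6.8]), array([313.3, 273.5]), 89.9) 1680 [0.8  0.15 0.09] [ 0.527 -0.164  0.06 ]
scene 0.004 0.02 (array([627.1, -20.6]), array([335. , 345.1]), 89.9) 1363 [0.8   0.147 0.02 ] [ 0.454 -0.188  0.004]
scene 0.02 0.06 (array([712.8, -27.3]), array([175.4, 341.8]), 0.3) 290 [0.8   0.144 0.06 ] [ 0.624 -0.198  0.02 ]
side tray rim (array([ 608.7, -355.4]), array([168.8, 186.8]), 86.8) 520
side grip (array([ 437.1, -344.8]), array([21.7, 49.3]), 87.7) (array([ 437. , -344.9]), array([21.8, 49.5]), 87.0)
side 0.184 0.2 (array([657.4,  28.7]), array([315.7, 154. ]), 17.0) 196 [0.787 0.146 0.2  ] [ 0.517 -0.07   0.184]
side 0.2 0.3 (array([780.4, 141.5]), array([ 4.9, 10.8]), 12.8) 7 [0.783 0.146 0.209] [0.777 0.136 0.2  ]
side 0.09 0.18 (array([664.2, -24.8]), array([349.6, 271.4]), 90.0) 1632 [0.8  0.15 0.18] [ 0.528 -0.2    0.09 ]
side 0.06 0.09 (array([665. , -25.1]), array([270.1, 349.9]), 0.0) 1143 [0.8  0.15 0.09] [ 0.53 -0.2   0.06]
side 0.004 0.02 (array([626.4, -25.4]), array([347.3, 348.5]), 0.0) 727 [0.8   0.149 0.02 ] [ 0.453 -0.2    0.004]
side 0.02 0.06 (array([713.6, -25.3]), array([172.4, 348.9]), 0.1) 695 [0.8   0.149 0.06 ] [ 0.627 -0.2    0.02 ]
```

```bash
python3 - <<'E'
from h import *
def lin(a,b): # fit b vs a, robust
    return np.round(cv2.fitLine(np.c_[a,b].astype(np.float32)*1000,cv2.DIST_HUBER,0,.01,.01).ravel(),4)
for n in ["scene","side"]:
    im,P=cloud(n+"0.npz")
    X,Y,Z=P[...,0],P[...,1],P[...,2]
    mm=(X>.485)&(X<.625)&(Y>-.45)&(Y<-.24)&(Z>.044)&(Z<.056)
    print(n,"tray rim",rect(P[mm]),mm.sum())
    g=(X>.40)&(X<.47)&(Y>-.37)&(Y<-.31)&(Z>.03)&(Z<.09); q=P[g]
    print(" grip fitline",lin(q[:,0],q[:,1]))
    # hopper: bars
    q=P[(X>.47)&(X<.66)&(Y>-.1)&(Y<.14)&(Z>.181)&(Z<.2)]; print(" top",rect(q),len(q))
    q=P[(X>.47)&(X<.66)&(Y>-.1)&(Y<.14)&(Z>.192)&(Z<.24)]; print(" highest",rect(q) if len(q)>4 else 0,len(q),np.nanmax(q[:,2]) if len(q) else 0)
    q=P[(X>.59)&(X<.72)&(Y>-.15)&(Y<.2)&(Z>.005)&(Z<.03)]; print(" base",rect(q),len(q))
    q=P[(X>.50)&(X<.62)&(Y>-.1)&(Y<.25)&(Z>.062)&(Z<.092)]; print(" gate",rect(q),len(q),np.round(q.min(0),3),np.round(q.max(0),3))
E
```

```text
scene tray rim (array([ 561. , -351.1]), array([166.6,  98. ]), 86.6) 405
 grip fitline [ 9.92500e-01 -1.22400e-01  4.40177e+02 -3.36518e+02]
 top (array([565.8,   4.1]), array([101.7, 138.9]), 1.5) 424
 highest 0 2 0.1930051129732252
 base (array([648.3,  20.7]), array([ 70.7, 261.6]), 6.2) 1288
 gate (array([575.9,  58.1]), array([ 92.4, 283.7]), 2.8) 1347 [ 0.527 -0.084  0.065] [0.62  0.2   0.092]
side tray rim (array([ 562.4, -352.6]), array([168.7,  94.4]), 85.8) 506
 grip fitline [ 9.977000e-01 -6.820000e-02  4.358195e+02 -3.504948e+02]
 top (array([568.,   2.]), array([100.7, 145.7]), 1.4) 266
 highest (array([574.6,  -3.7]), array([147.9,  45.1]), 46.4) 7 0.19397313576679642
 base (array([667.4,   1.6]), array([289.2,  81.2]), 86.3) 427
 gate (array([547.3,  49.2]), array([ 83.6, 294.9]), 13.0) 627 [ 0.53  -0.092  0.065] [0.62  0.201 0.092]
```

View pics/side_t.png

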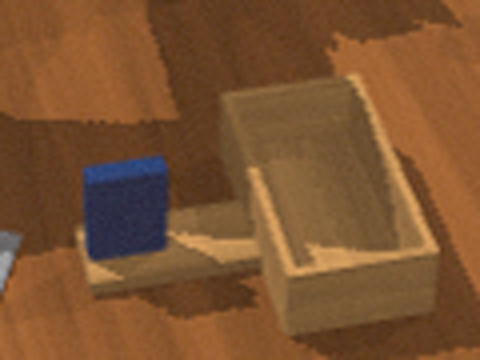

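```bash
cat > go.py <<'E'
# usage: go.py x y z(mm) toolx_angle(deg): remaining shift/turn to target in tool axes & units
import sys,numpy as np
from scipy.spatial.transform import Rotation as Ro
from cell import arm
s=arm.observe(); x,y,z,a=map(float,sys.argv[1:5]); a=np.radians(a)
R=Ro.from_rotvec(s["ee_rot"]); T=Ro.from_matrix(np.c_[[np.cos(a),np.sin(a),0],[np.sin(a),-np.cos(a),0],[0,0,-1]])
print("t",round(s["clock"],2),"pos",np.round(s["position"]*1000,1),"x-ang",np.round(np.degrees(np.arctan2(*R.as_matrix()[1::-1,0])),2),"F",np.round(s["force"],1),"w",round(s["width"],3),"q",np.round(s["joints"],2))
d=np.array([x,y,z])/1000-s["position"]
print("turn units",np.round(np.degrees((R.inv()*T).as_rotvec())/6,2),"shift cm now-axes",np.round(R.inv().apply(d)*100,2),"target-axes",np.round(T.inv().apply(d)*100,2))
E
python3 go.py 437 -343 160 175.9
```

```text
t 0.15 pos [246.1 574.1 226.4] x-ang 156.8 F [ 0.4 -0.8  0. ] w 0.998 q [-1.27  0.44  0.03  1.57 -0.01  1.13 -0.08]
turn units [-0.01 -0.   -3.18] shift cm now-axes [-53.68 -76.77   6.74] target-axes [-25.6  -90.11   6.64]
```

Request:
step_arm([
  {"wz":-0.8,"ty":-3.5,"tx":-1},
  {"wz":-0.8,"ty":-3.5,"tx":-1},
  {"wz":-0.8,"ty":-3.5,"tx":-1},
  {"wz":-0.8,"ty":-3.5,"tx":-1},
  {"ty":-3.5,"tx":-1},
  {"ty":-3.5,"tx":-1},
  {"ty":-3.5,"tx":-1},
  {"ty":-3.5,"tx":-1},
  {"ty":-3.5,"tx":-1},
  {"ty":-3.5,"tx":-1},
])

```text
invalid input at $.plan[0]: expected keys wx, wy, wz, tx, ty, tz, hand
```

```bash
python3 go.py 437 -343 160 175.9
```

```text
t 0.15 pos [246.1 574.1 226.4] x-ang 156.8 F [ 0.4 -0.8  0. ] w 0.998 q [-1.27  0.44  0.03  1.57 -0.01  1.13 -0.08]
turn units [-0.01 -0.   -3.18] shift cm now-axes [-53.68 -76.77   6.74] target-axes [-25.6  -90.11   6.64]
```

Request:
step_arm([
  {"wx":0,"wy":0,"wz":-0.8,"tx":-1,"ty":-3.5,"tz":0,"hand":1},
  {"wx":0,"wy":0,"wz":-0.8,"tx":-1,"ty":-3.5,"tz":0,"hand":1},
  {"wx":0,"wy":0,"wz":-0.8,"tx":-1,"ty":-3.5,"tz":0,"hand":1},
  {"wx":0,"wy":0,"wz":-0.8,"tx":-1,"ty":-3.5,"tz":0,"hand":1},
  {"wx":0,"wy":0,"wz":0,"tx":-1,"ty":-3.5,"tz":0,"hand":1},
  {"wx":0,"wy":0,"wz":0,"tx":-1,"ty":-3.5,"tz":0,"hand":1},
  {"wx":0,"wy":0,"wz":0,"tx":-1,"ty":-3.5,"tz":0,"hand":1},
  {"wx":0,"wy":0,"wz":0,"tx":-1,"ty":-3.5,"tz":0,"hand":1},
  {"wx":0,"wy":0,"wz":0,"tx":-1,"ty":-3.5,"tz":0,"hand":1},
  {"wx":0,"wy":0,"wz":0,"tx":-1,"ty":-3.5,"tz":0,"hand":1},
])

```text
clock: 0.98
position: [0.2911, 0.214, 0.227]
ee_rot: [-0.11, -3.14, -0.0]
force: [1.0, 0.3, 0.9]
width: 1.0
```

```bash
python3 go.py 437 -343 160 175.9
```

```text
t 0.98 pos [291.1 214.  227. ] x-ang 176.0 F [1.  0.3 0.9] w 1.0 q [-0.88 -0.01  0.1   2.15  0.    1.    0.72]
turn units [ 0.   -0.    0.02] shift cm now-axes [-18.44 -54.55   6.68] target-axes [-18.53 -54.52   6.7 ]
```

Request:
step_arm([
  {"wx":0,"wy":0,"wz":0,"tx":-1.3,"ty":-3.8,"tz":0,"hand":1},
  {"wx":0,"wy":0,"wz":0,"tx":-1.3,"ty":-3.8,"tz":0,"hand":1},
  {"wx":0,"wy":0,"wz":0,"tx":-1.3,"ty":-3.8,"tz":0,"hand":1},
  {"wx":0,"wy":0,"wz":0,"tx":-1.3,"ty":-3.8,"tz":0,"hand":1},
  {"wx":0,"wy":0,"wz":0,"tx":-1.3,"ty":-3.8,"tz":0,"hand":1},
  {"wx":0,"wy":0,"wz":0,"tx":-1.3,"ty":-3.8,"tz":0,"hand":1},
  {"wx":0,"wy":0,"wz":0,"tx":-1.3,"ty":-3.8,"tz":0,"hand":1},
  {"wx":0,"wy":0,"wz":0,"tx":-1.3,"ty":-3.8,"tz":0,"hand":1},
  {"wx":0,"wy":0,"wz":0,"tx":-1.3,"ty":-3.8,"tz":0,"hand":1},
  {"wx":0,"wy":0,"wz":0,"tx":-1.3,"ty":-3.8,"tz":0,"hand":1},
])

```text
clock: 1.82
position: [0.3944, -0.1743, 0.2273]
ee_rot: [0.109, 3.139, 0.0]
force: [0.8, 0.8, -0.1]
width: 0.995
```

```bash
python3 go.py 437 -343 160 175.9
```

```text
t 1.82 pos [ 394.4 -174.3  227.3] x-ang 176.03 F [ 0.8  0.8 -0.1] w 0.995 q [-0.34  0.11  0.71  2.06 -0.09  1.    1.92]
turn units [0.   0.01 0.02] shift cm now-axes [ -5.41 -16.54   6.73] target-axes [ -5.45 -16.52   6.73]
```

Request:
step_arm([
  {"wx":0,"wy":0,"wz":0,"tx":-1.1,"ty":-3.3,"tz":0,"hand":1},
  {"wx":0,"wy":0,"wz":0,"tx":-1.1,"ty":-3.3,"tz":0,"hand":1},
  {"wx":0,"wy":0,"wz":0,"tx":-1.1,"ty":-3.3,"tz":0,"hand":1},
  {"wx":0,"wy":0,"wz":0,"tx":-1.1,"ty":-3.3,"tz":0,"hand":1},
  {"wx":0,"wy":0,"wz":0,"tx":-1.1,"ty":-3.3,"tz":0,"hand":1},
  {"wx":0,"wy":0,"wz":0,"tx":0,"ty":0,"tz":2.5,"hand":1},
  {"wx":0,"wy":0,"wz":0,"tx":0,"ty":0,"tz":2.5,"hand":1},
  {"wx":0,"wy":0,"wz":0,"tx":0,"ty":0,"tz":2.5,"hand":1},
  {"wx":0,"wy":0,"wz":0,"tx":0,"ty":0,"tz":2,"hand":1},
  {"wx":0,"wy":0,"wz":0,"tx":0,"ty":0,"tz":1,"hand":1},
])

```text
clock: 2.65
position: [0.4366, -0.3397, 0.1194]
ee_rot: [-0.11, -3.136, -0.003]
force: [-0.1, 0.5, -0.3]
width: 0.999
```

```bash
python3 go.py 437 -343 52 175.9; python3 - <<'E'
from cell import arm
import cv2,numpy as np
im,d=arm.get_image("wrist"); cv2.imwrite("pics/w1.png",im[:,:,::-1])
im,d=arm.get_image("side"); cv2.imwrite("pics/s1.png",im[150:400,150:470,::-1])
E
```

```text
t 2.65 pos [ 436.6 -339.7  119.4] x-ang 176.0 F [-0.1  0.5 -0.3] w 0.999 q [ 0.09  0.5   0.68  1.91 -0.4   0.87  2.47]
turn units [ 0.02 -0.03  0.02] shift cm now-axes [-0.08 -0.34  6.74] target-axes [-0.06 -0.33  6.74]
```

View pics/w1.png

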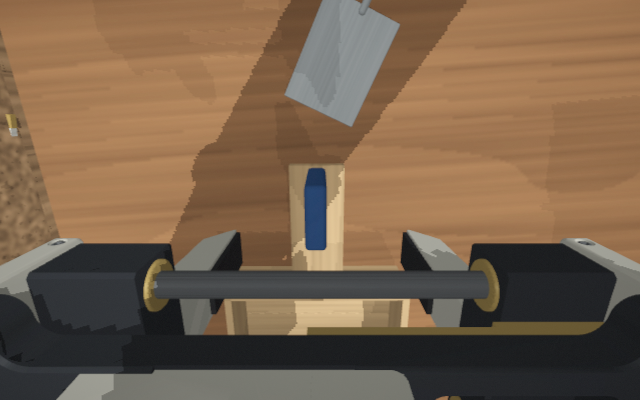

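View pics/s1.png

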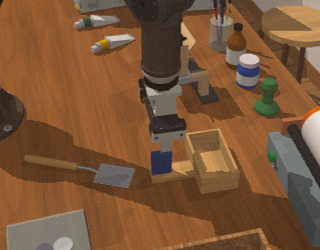

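Request:
step_arm([
  {"wx":0,"wy":0,"wz":0,"tx":0,"ty":-0.2,"tz":2.2,"hand":1},
  {"wx":0,"wy":0,"wz":0,"tx":0,"ty":0,"tz":2.2,"hand":1},
  {"wx":0,"wy":0,"wz":0,"tx":0,"ty":0,"tz":1.5,"hand":1},
  {"wx":0,"wy":0,"wz":0,"tx":0,"ty":0,"tz":0.8,"hand":1},
  {"wx":0,"wy":0,"wz":0,"tx":0,"ty":0,"tz":0,"hand":1},
  {"wx":0,"wy":0,"wz":0,"tx":0,"ty":0,"tz":0,"hand":0},
  {"wx":0,"wy":0,"wz":0,"tx":0,"ty":0,"tz":0,"hand":0},
  {"wx":0,"wy":0,"wz":0,"tx":0,"ty":0,"tz":0,"hand":0},
  {"wx":0,"wy":0,"wz":0,"tx":0,"ty":0,"tz":0,"hand":0},
  {"wx":0,"wy":0,"wz":0,"tx":0,"ty":0,"tz":0,"hand":0},
], force=45)

```text
clock: 3.58
position: [0.438, -0.3428, 0.0556]
ee_rot: [0.109, 3.139, -0.001]
force: [-0.1, 0.1, -0.5]
width: 0.687
```

```bash
python3 go.py 437 -343 52 175.9; python3 - <<'E'
from h import *
im,P=cloud("scene0.npz")
m=np.zeros((400,640),bool); m[130:160,215:260]=1
hsv=cv2.cvtColor(im,cv2.COLOR_RGB2HSV); m&=(hsv[...,1]<60)&(hsv[...,2]>100)
q=P[m]; print("blade",rect(q),np.nanmin(q,0),np.nanmax(q,0))
E
```

```text
t 3.58 pos [ 438.  -342.8   55.6] x-ang 176.01 F [-0.1  0.1 -0.5] w 0.687 q [ 0.15  0.59  0.61  1.96 -0.49  0.74  2.54]
turn units [-0.    0.01  0.02] shift cm now-axes [ 0.1  -0.02  0.36] target-axes [ 0.1  -0.02  0.36]
blade (array([ 317.5, -326.4]), array([ 58.4, 194.4]), 69.1) [ 0.23137223 -0.36622755 -0.00504523] [ 0.4187147  -0.26681945  0.07775466]
```

Request:
step_arm([
  {"wx":0,"wy":0,"wz":0,"tx":0,"ty":0,"tz":0.2,"hand":0},
  {"wx":0,"wy":0,"wz":0,"tx":0,"ty":0,"tz":0,"hand":0},
  {"wx":0,"wy":0,"wz":0,"tx":0,"ty":0,"tz":0,"hand":0},
  {"wx":0,"wy":0,"wz":0,"tx":0,"ty":0,"tz":0,"hand":0},
  {"wx":0,"wy":0,"wz":0,"tx":0,"ty":0,"tz":0,"hand":0},
  {"wx":0,"wy":0,"wz":0,"tx":0,"ty":0,"tz":0,"hand":0},
  {"wx":0,"wy":0,"wz":0,"tx":0,"ty":0,"tz":0,"hand":0},
  {"wx":0,"wy":0,"wz":0,"tx":0,"ty":0,"tz":0,"hand":0},
  {"wx":0,"wy":0,"wz":0,"tx":0,"ty":0,"tz":0,"hand":0},
  {"wx":0,"wy":0,"wz":0,"tx":0,"ty":0,"tz":0,"hand":0},
], force=45)

```text
clock: 4.42
position: [0.4377, -0.3428, 0.053]
ee_rot: [0.11, 3.14, -0.0]
force: [0.4, -1.1, -0.8]
width: 0.169
```

```bash
python3 go.py 437 -343 52 175.9; python3 - <<'E'
from h import *
im,P=cloud("scene0.npz")
m=np.zeros((400,640),bool); m[130:160,222:258]=1
hsv=cv2.cvtColor(im,cv2.COLOR_RGB2HSV); m&=(hsv[...,1]<60)&(hsv[...,2]>100)&(P[...,2]<.03)
q=P[m]; print("blade",rect(q),np.nanmin(q,0),np.nanmax(q,0))
E
```

```text
t 4.42 pos [ 437.7 -342.8   53. ] x-ang 175.99 F [ 0.4 -1.1 -0.8] w 0.169 q [ 0.15  0.59  0.6   1.96 -0.49  0.74  2.54]
turn units [-0.    0.    0.02] shift cm now-axes [ 0.06 -0.02  0.1 ] target-axes [ 0.06 -0.02  0.1 ]
blade (array([ 302.7, -301.9]), array([ 76.4, 144.6]), 58.0) [ 0.23137223 -0.36016478 -0.00504523] [ 0.37730138 -0.26900263  0.01409551]
```

Request:
step_arm([
  {"wx":0,"wy":0,"wz":0,"tx":0,"ty":0,"tz":-0.2,"hand":0},
  {"wx":0,"wy":0,"wz":0,"tx":0,"ty":0,"tz":-0.3,"hand":0},
  {"wx":0,"wy":0,"wz":0,"tx":0,"ty":0,"tz":-0.3,"hand":0},
  {"wx":0,"wy":0,"wz":0,"tx":0,"ty":0.5,"tz":0,"hand":0},
  {"wx":0,"wy":0,"wz":0,"tx":0,"ty":1,"tz":0,"hand":0},
  {"wx":0,"wy":0,"wz":0,"tx":0,"ty":1,"tz":0,"hand":0},
  {"wx":0,"wy":0,"wz":0,"tx":0,"ty":1,"tz":0,"hand":0},
  {"wx":0,"wy":0,"wz":0,"tx":0,"ty":1,"tz":0,"hand":0},
  {"wx":0,"wy":0,"wz":0,"tx":0,"ty":0.5,"tz":0,"hand":0},
  {"wx":0,"wy":0,"wz":0,"tx":0,"ty":0,"tz":0,"hand":0},
], force=45)

```text
clock: 5.25
position: [0.4415, -0.2905, 0.0608]
ee_rot: [-0.106, -3.139, -0.002]
force: [0.6, -1.5, -4.2]
width: 0.168
```

```bash
cat > snap.py <<'E'
import sys; from cell import arm
import numpy as np,cv2
for n in sys.argv[2:]:
    im,d=arm.get_image(n); c=arm.calibration(n); np.savez(f"{n}{sys.argv[1]}.npz",im=im,d=d,**c)
E
python3 go.py 442 0 60 181.3; python3 snap.py 2 side; python3 - <<'E'
from h import *
im,P=cloud("side2.npz"); X,Y,Z=[P[...,i] for i in range(3)]
cv2.imwrite("pics/s2.png",cv2.resize(im[220:360,280:420,::-1],None,fx=4,fy=4))
m=(X>.5)&(X<.625)&(Y>-.42)&(Y<-.2)&(Z>.04)&(Z<.08); q=P[m]
A=np.c_[q[:,:2],np.ones(len(q))]
for _ in range(4):
    c=np.linalg.lstsq(A,q[:,2],rcond=None)[0]; r=q[:,2]-A@c; k=r>-.004; A,q=A[k],q[k]
print("rim plane",c,"z at center",c@[.5625,-.31,1],rect(q))
E
```

```text
t 5.25 pos [ 441.5 -290.5   60.8] x-ang 176.14 F [ 0.6 -1.5 -4.2] w 0.168 q [ 0.04  0.55  0.62  2.02 -0.48  0.72  2.46]
turn units [ 0.01 -0.   -0.86] shift cm now-axes [ 1.9  28.99  0.12] target-axes [-0.71 29.05  0.08]
rim plane [-0.01016086  0.00179149  0.06199089] z at center 0.05572004557038045 (array([ 565.6, -299.6]), array([169.4,  94.2]), 85.6)
```

View pics/s2.png

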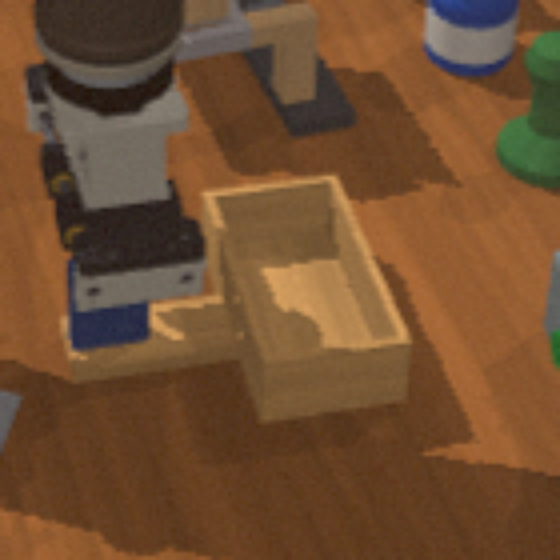

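Request:
step_arm([
  {"wx":0,"wy":0,"wz":-0.43,"tx":0,"ty":1,"tz":0.2,"hand":0},
  {"wx":0,"wy":0,"wz":-0.43,"tx":0,"ty":2,"tz":0,"hand":0},
  {"wx":0,"wy":0,"wz":0,"tx":-0.1,"ty":3,"tz":0,"hand":0},
  {"wx":0,"wy":0,"wz":0,"tx":-0.1,"ty":3,"tz":0,"hand":0},
  {"wx":0,"wy":0,"wz":0,"tx":-0.1,"ty":3,"tz":0,"hand":0},
  {"wx":0,"wy":0,"wz":0,"tx":-0.1,"ty":3,"tz":0,"hand":0},
  {"wx":0,"wy":0,"wz":0,"tx":-0.1,"ty":3,"tz":0,"hand":0},
  {"wx":0,"wy":0,"wz":0,"tx":0,"ty":2,"tz":0,"hand":0},
  {"wx":0,"wy":0,"wz":0,"tx":0,"ty":1,"tz":0,"hand":0},
  {"wx":0,"wy":0,"wz":0,"tx":0,"ty":0,"tz":0,"hand":0},
], force=45)

```text
clock: 6.13
position: [0.4436, -0.0805, 0.0589]
ee_rot: [0.04, -3.141, -0.002]
force: [-0.7, -0.4, -3.4]
width: 0.172
```

```bash
python3 go.py 442 0 57 181.3
```

```text
t 6.13 pos [443.6 -80.5  58.9] x-ang -178.56 F [-0.7 -0.4 -3.4] w 0.172 q [-0.41  0.45  0.63  2.21 -0.46  0.61  2.15]
turn units [ 0.01 -0.    0.02] shift cm now-axes [-0.04  8.05  0.19] target-axes [-0.02  8.05  0.19]
```

Move on the last 8 cm, then lower to the table (TCP about 53 mm).

Request:
step_arm([
  {"wx":0,"wy":0,"wz":0,"tx":0,"ty":1,"tz":0,"hand":0},
  {"wx":0,"wy":0,"wz":0,"tx":0,"ty":2,"tz":0,"hand":0},
  {"wx":0,"wy":0,"wz":0,"tx":0,"ty":2,"tz":0,"hand":0},
  {"wx":0,"wy":0,"wz":0,"tx":0,"ty":2,"tz":0,"hand":0},
  {"wx":0,"wy":0,"wz":0,"tx":0,"ty":1,"tz":0,"hand":0},
  {"wx":0,"wy":0,"wz":0,"tx":0,"ty":0,"tz":0,"hand":0},
  {"wx":0,"wy":0,"wz":0,"tx":0,"ty":0,"tz":0.2,"hand":0},
  {"wx":0,"wy":0,"wz":0,"tx":0,"ty":0,"tz":0.2,"hand":0},
  {"wx":0,"wy":0,"wz":0,"tx":0,"ty":0,"tz":0.1,"hand":0},
  {"wx":0,"wy":0,"wz":0,"tx":0,"ty":0,"tz":0,"hand":0},
], force=45)

```text
clock: 6.97
position: [0.442, -0.0041, 0.0538]
ee_rot: [0.029, -3.141, 0.001]
force: [-0.1, -0.8, -3.0]
width: 0.168
```

```bash
python3 go.py 442 0 53 181.3;python3 snap.py 3 side scene; python3 - <<'E'
from h import *
im,P=cloud("side3.npz")
cv2.imwrite("pics/s3.png",cv2.resize(im[140:280,240:420,::-1],None,fx=4,fy=4))
im,P=cloud("scene3.npz")
cv2.imwrite("pics/c3.png",cv2.resize(im[130:270,230:400,::-1],None,fx=4,fy=4))
E
```

```text
t 6.97 pos [442.   -4.1  53.8] x-ang -178.95 F [-0.1 -0.8 -3. ] w 0.168 q [-0.59  0.45  0.63  2.23 -0.47  0.59  1.98]
turn units [-0.   -0.   -0.04] shift cm now-axes [-0.01  0.41  0.08] target-axes [-0.01  0.41  0.08]
```

View pics/s3.png

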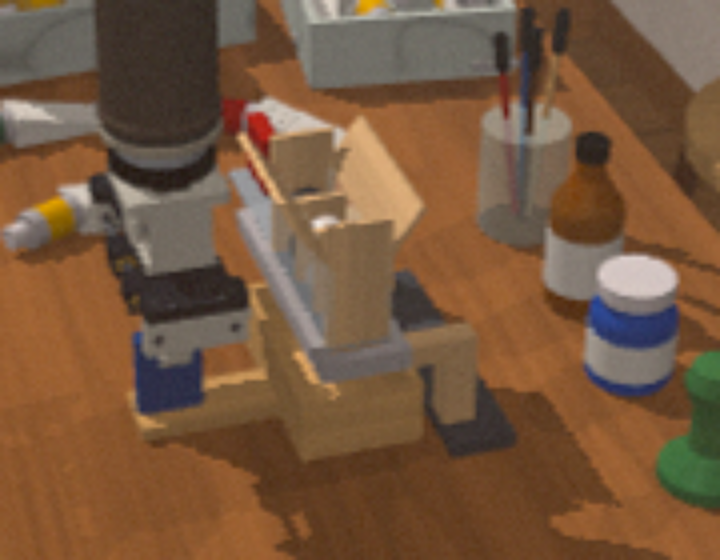

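View pics/c3.png

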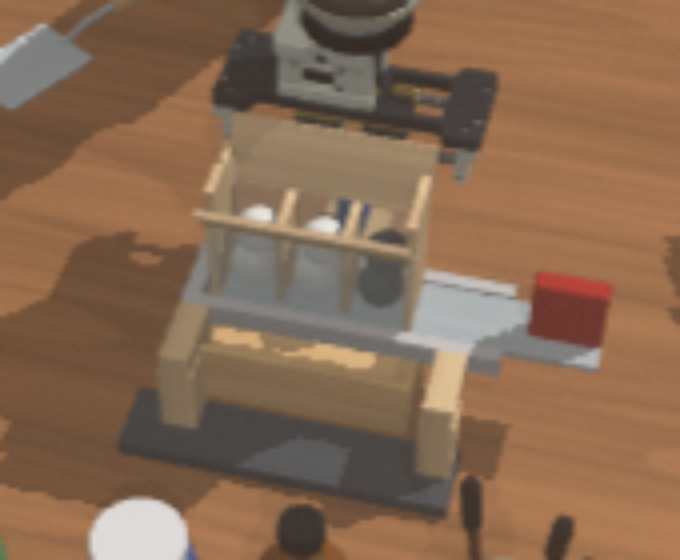

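Request:
step_arm([
  {"wx":0,"wy":0,"wz":0,"tx":0,"ty":0.4,"tz":0,"hand":0},
  {"wx":0,"wy":0,"wz":0,"tx":0,"ty":0,"tz":0.15,"hand":0},
  {"wx":0,"wy":0,"wz":0,"tx":0,"ty":0,"tz":0,"hand":0},
  {"wx":0,"wy":0,"wz":0,"tx":0,"ty":0,"tz":0,"hand":0.6},
  {"wx":0,"wy":0,"wz":0,"tx":0,"ty":0,"tz":0,"hand":0.6},
  {"wx":0,"wy":0,"wz":0,"tx":0,"ty":0,"tz":0,"hand":0.6},
  {"wx":0,"wy":0,"wz":0,"tx":0,"ty":0,"tz":0,"hand":0.6},
  {"wx":0,"wy":0,"wz":0,"tx":0,"ty":0,"tz":0,"hand":0.6},
  {"wx":0,"wy":0,"wz":0,"tx":0,"ty":0,"tz":-1,"hand":0.6},
  {"wx":0,"wy":0,"wz":0,"tx":0,"ty":0,"tz":-2,"hand":0.6},
])

```text
clock: 7.9
position: [0.4407, 0.0009, 0.082]
ee_rot: [0.031, -3.138, 0.002]
force: [0.6, 0.2, 0.4]
width: 0.588
```

```bash
python3 go.py 430 190 200 91.3
```

```text
t 7.9 pos [440.7   0.9  82. ] x-ang -178.86 F [0.6 0.2 0.4] w 0.588 q [-0.65  0.4   0.69  2.21 -0.41  0.66  1.92]
turn units [-0.03 -0.02 14.97] shift cm now-axes [  0.73  18.92 -11.81] target-axes [ 18.93  -0.64 -11.8 ]
```

Request:
step_arm([
  {"wx":0,"wy":0,"wz":0,"tx":0,"ty":0,"tz":-3,"hand":0.7},
  {"wx":0,"wy":0,"wz":0,"tx":0,"ty":0,"tz":-3,"hand":0.7},
  {"wx":0,"wy":0,"wz":0,"tx":0,"ty":0,"tz":-3,"hand":0.7},
  {"wx":0,"wy":0,"wz":0,"tx":0.3,"ty":1.5,"tz":-3,"hand":0.7},
  {"wx":0,"wy":0,"wz":0.5,"tx":0.3,"ty":3,"tz":0,"hand":0.7},
  {"wx":0,"wy":0,"wz":1,"tx":0,"ty":3,"tz":0,"hand":0.7},
  {"wx":0,"wy":0,"wz":1,"tx":0,"ty":3,"tz":0,"hand":0.7},
  {"wx":0,"wy":0,"wz":1,"tx":0.5,"ty":3,"tz":0,"hand":0.7},
  {"wx":0,"wy":0,"wz":1,"tx":1,"ty":3,"tz":0,"hand":0.7},
  {"wx":0,"wy":0,"wz":1,"tx":1,"ty":2,"tz":0,"hand":0.7},
])

```text
clock: 8.73
position: [0.4428, 0.1928, 0.2033]
ee_rot: [0.867, 3.019, 0.001]
force: [0.3, 0.4, -0.8]
width: 0.704
```

```bash
python3 go.py 440 190 200 91.3; python3 snap.py 4 scene side; python3 - <<'E'
from h import *
im,P=cloud("scene4.npz")
cv2.imwrite("pics/c4.png",cv2.resize(im[100:270,230:450,::-1],None,fx=3,fy=3))
im,P=cloud("side4.npz")
cv2.imwrite("pics/s4.png",cv2.resize(im[100:290,200:420,::-1],None,fx=3,fy=3))
E
```

```text
t 8.73 pos [442.8 192.8 203.3] x-ang 147.95 F [ 0.3  0.4 -0.8] w 0.704 q [-1.21  0.28  0.88  1.99 -0.26  0.98  0.8 ]
turn units [ 0.01 -0.    9.44] shift cm now-axes [ 0.09 -0.39  0.33] target-axes [-0.27 -0.29  0.33]
```

View pics/c4.png

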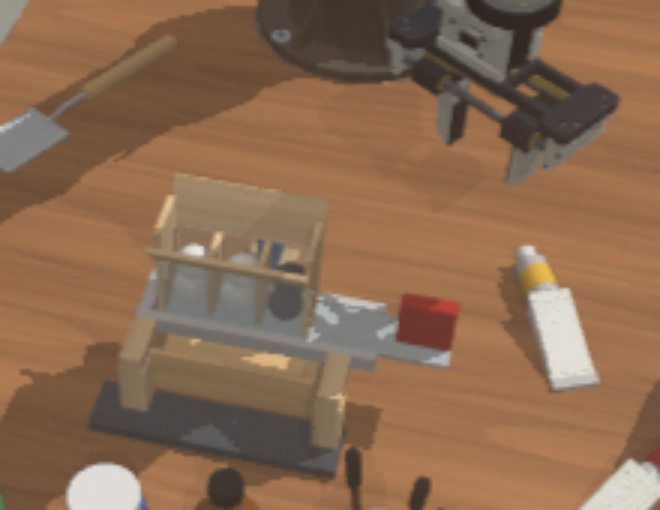

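View pics/s4.png

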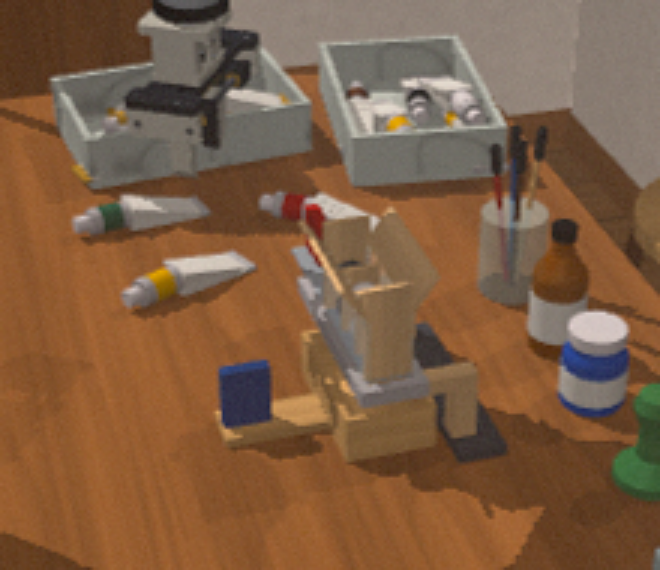

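Request:
step_arm([
  {"wx":0,"wy":0,"wz":1,"tx":0,"ty":0,"tz":0,"hand":0.7},
  {"wx":0,"wy":0,"wz":1,"tx":0,"ty":0,"tz":0,"hand":0.7},
  {"wx":0,"wy":0,"wz":1,"tx":0,"ty":0,"tz":0,"hand":0.7},
  {"wx":0,"wy":0,"wz":1,"tx":0,"ty":0,"tz":0,"hand":0.7},
  {"wx":0,"wy":0,"wz":1,"tx":0,"ty":0,"tz":0,"hand":0.7},
  {"wx":0,"wy":0,"wz":1,"tx":0,"ty":0,"tz":0,"hand":0.7},
  {"wx":0,"wy":0,"wz":1,"tx":0,"ty":0,"tz":0,"hand":0.7},
  {"wx":0,"wy":0,"wz":1,"tx":0,"ty":0,"tz":0,"hand":0.7},
  {"wx":0,"wy":0,"wz":1,"tx":0,"ty":0,"tz":0,"hand":0.7},
  {"wx":0,"wy":0,"wz":0.4,"tx":0,"ty":0,"tz":0,"hand":0.7},
])

```text
clock: 9.67
position: [0.4428, 0.1891, 0.203]
ee_rot: [-2.194, -2.249, 0.0]
force: [0.1, 0.3, -0.4]
width: 0.701
```

```bash
python3 go.py 565 174 115 91.3; python3 - <<'E'
from h import *
for n in ["scene","side"]:
    im,P=cloud(n+"4.npz"); X,Y,Z=[P[...,i] for i in range(3)]
    q=P[(X>.40)&(X<.48)&(Y>-.04)&(Y<.04)&(Z>.06)&(Z<.09)]; print(n,"grip top",rect(q),len(q))
    q=P[(X>.47)&(X<.66)&(Y>-.1)&(Y<.14)&(Z>.181)&(Z<.2)]; print(" hopper top",rect(q),len(q))
    q=P[(X>.54)&(X<.59)&(Y>.135)&(Y<.22)&(Z>.122)&(Z<.145)]; print(" handle top",rect(q),len(q))
    q=P[(X>.46)&(X<.66)&(Y>-.12)&(Y<.12)&(Z>.085)&(Z<.18)]; print(" tower",rect(q),np.round(q.min(0),3),np.round(q.max(0),3))
E
```

```text
t 9.67 pos [442.8 189.1 203. ] x-ang 91.42 F [ 0.1  0.3 -0.4] w 0.701 q [-1.38  0.37  1.15  2.   -0.4   1.02 -0.01]
turn units [-0.    0.    0.02] shift cm now-axes [-1.82 12.18  8.8 ] target-axes [-1.79 12.19  8.8 ]
scene grip top (array([0., 0.]), array([0., 0.]), 0.0) 0
 hopper top (array([566.1,   4.3]), array([102.2, 138.7]), 1.3) 437
 handle top (array([563. , 174.7]), array([20.9, 48.1]), 7.2) 133
 tower (array([586.4,  18.4]), array([131.4, 201.7]), 0.1) [ 0.521 -0.083  0.085] [0.652 0.119 0.18 ]
side grip top (array([442.2,  -3. ]), array([21.7, 50.4]), 89.1) 125
 hopper top (array([567.9,   1.9]), array([100.8, 147.8]), 2.2) 269
 handle top (array([562.5, 171.8]), array([16.9, 53.9]), 0.8) 50
 tower (array([563.8,   8.5]), array([115.5, 228.4]), 18.6) [ 0.527 -0.092  0.085] [0.653 0.12  0.18 ]
```

Request:
step_arm([
  {"wx":0,"wy":0,"wz":0,"tx":-0.2,"ty":2,"tz":0,"hand":0.7},
  {"wx":0,"wy":0,"wz":0,"tx":-0.3,"ty":2.5,"tz":0,"hand":0.7},
  {"wx":0,"wy":0,"wz":0,"tx":-0.3,"ty":2.5,"tz":0,"hand":0.7},
  {"wx":0,"wy":0,"wz":0,"tx":-0.3,"ty":2.5,"tz":0,"hand":0.7},
  {"wx":0,"wy":0,"wz":0,"tx":-0.3,"ty":2,"tz":0,"hand":0.7},
  {"wx":0,"wy":0,"wz":0,"tx":-0.3,"ty":0.5,"tz":0,"hand":0.7},
  {"wx":0,"wy":0,"wz":0,"tx":0,"ty":0,"tz":0,"hand":0.7},
  {"wx":0,"wy":0,"wz":0,"tx":0,"ty":0,"tz":1,"hand":0.7},
  {"wx":0,"wy":0,"wz":0,"tx":0,"ty":0,"tz":1,"hand":0.7},
  {"wx":0,"wy":0,"wz":0,"tx":0,"ty":0,"tz":0,"hand":0.7},
])

```text
clock: 10.5
position: [0.5609, 0.1773, 0.1802]
ee_rot: [-2.184, -2.255, 0.004]
force: [0.0, -0.1, -1.0]
width: 0.7
```

```bash
python3 go.py 564 173 115 91.3; python3 snap.py 5 wrist scene; python3 - <<'E'
from h import *
im,P=cloud("wrist5.npz")
cv2.imwrite("pics/w5.png",im[...,::-1])
im,P=cloud("scene5.npz")
cv2.imwrite("pics/c5.png",cv2.resize(im[100:270,230:450,::-1],None,fx=3,fy=3))
E
```

```text
t 10.5 pos [560.9 177.3 180.2] x-ang 91.82 F [ 0.  -0.1 -1. ] w 0.7 q [-1.05  0.58  1.    1.77 -0.54  1.1   0.17]
turn units [-0.04  0.    0.09] shift cm now-axes [-0.44  0.32  6.52] target-axes [-0.44  0.3   6.52]
```

View pics/w5.png

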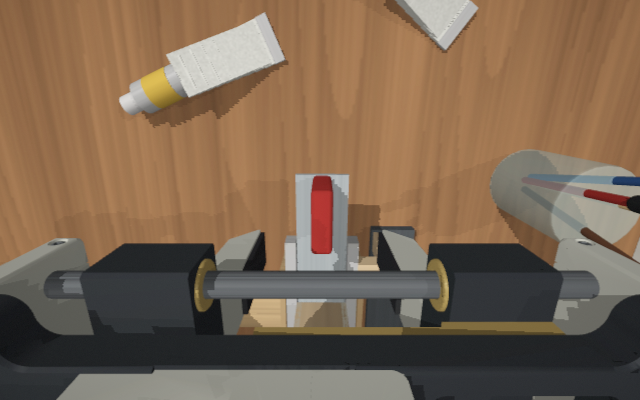

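View pics/c5.png

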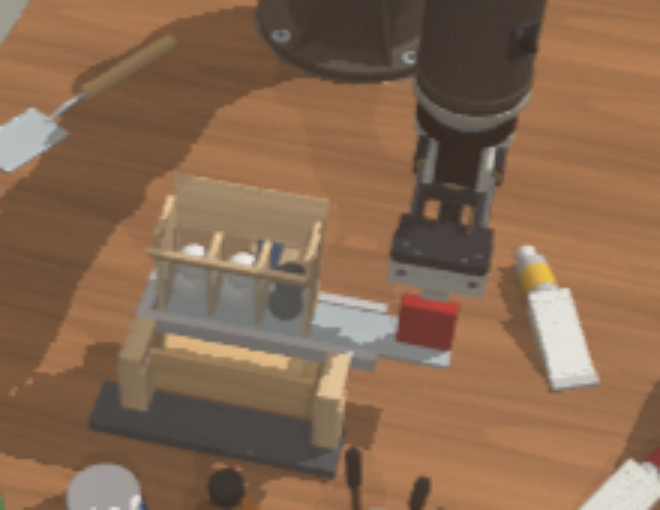

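Request:
step_arm([
  {"wx":0,"wy":0,"wz":0,"tx":-0.4,"ty":0.1,"tz":1,"hand":0.7},
  {"wx":0,"wy":0,"wz":0,"tx":0,"ty":0,"tz":2,"hand":0.7},
  {"wx":0,"wy":0,"wz":0,"tx":0,"ty":0,"tz":2,"hand":0.7},
  {"wx":0,"wy":0,"wz":0,"tx":0,"ty":0,"tz":1,"hand":0.7},
  {"wx":0,"wy":0,"wz":0,"tx":0,"ty":0,"tz":0.5,"hand":0.7},
  {"wx":0,"wy":0,"wz":0,"tx":0,"ty":0,"tz":0,"hand":0},
  {"wx":0,"wy":0,"wz":0,"tx":0,"ty":0,"tz":0,"hand":0},
  {"wx":0,"wy":0,"wz":0,"tx":0,"ty":0,"tz":0,"hand":0},
  {"wx":0,"wy":0,"wz":0,"tx":0,"ty":0,"tz":0,"hand":0},
  {"wx":0,"wy":0,"wz":0,"tx":0,"ty":0,"tz":0,"hand":0},
], force=40)

```text
clock: 11.43
position: [0.565, 0.1729, 0.1183]
ee_rot: [2.187, 2.255, 0.002]
force: [0.4, 1.0, 0.5]
width: 0.389
```

Request:
step_arm([
  {"wx":0,"wy":0,"wz":0,"tx":0,"ty":0,"tz":0,"hand":0},
  {"wx":0,"wy":0,"wz":0,"tx":0,"ty":0,"tz":0,"hand":0},
  {"wx":0,"wy":0,"wz":0,"tx":0,"ty":0,"tz":0,"hand":0},
  {"wx":0,"wy":0,"wz":0,"tx":0,"ty":0,"tz":0,"hand":0},
  {"wx":0,"wy":0,"wz":0,"tx":0,"ty":0,"tz":0,"hand":0},
  {"wx":0,"wy":0,"wz":0,"tx":0,"ty":0,"tz":0,"hand":0},
  {"wx":0,"wy":0,"wz":0,"tx":0,"ty":0,"tz":0,"hand":0},
  {"wx":0,"wy":0,"wz":0,"tx":0,"ty":0,"tz":0,"hand":0},
  {"wx":0,"wy":0,"wz":0,"tx":0,"ty":0,"tz":0,"hand":0},
  {"wx":0,"wy":0,"wz":0,"tx":0,"ty":0,"tz":0,"hand":0},
], force=40)

```text
clock: 12.27
position: [0.5613, 0.1728, 0.1172]
ee_rot: [-2.184, -2.251, 0.006]
force: [-11.8, -0.2, 9.4]
width: 0.168
```

```bash
python3 go.py 564 173 115 91.3
```

```text
t 12.27 pos [561.3 172.8 117.2] x-ang 91.76 F [-11.8  -0.2   9.4] w 0.168 q [-0.99  0.64  0.93  1.84 -0.62  0.99  0.24]
turn units [-0.06 -0.01  0.08] shift cm now-axes [0.01 0.28 0.22] target-axes [0.01 0.27 0.22]
```

Request:
step_arm([
  {"wx":0,"wy":0,"wz":0,"tx":0,"ty":-0.2,"tz":-0.1,"hand":0},
  {"wx":0,"wy":0,"wz":0,"tx":0,"ty":-0.1,"tz":0,"hand":0},
  {"wx":0,"wy":0,"wz":0,"tx":0.5,"ty":0,"tz":0,"hand":0},
  {"wx":0,"wy":0,"wz":0,"tx":1,"ty":0,"tz":0,"hand":0},
  {"wx":0,"wy":0,"wz":0,"tx":1,"ty":0,"tz":0,"hand":0},
  {"wx":0,"wy":0,"wz":0,"tx":1,"ty":0,"tz":0,"hand":0},
  {"wx":0,"wy":0,"wz":0,"tx":1,"ty":0,"tz":0,"hand":0},
  {"wx":0,"wy":0,"wz":0,"tx":0.5,"ty":0,"tz":0,"hand":0},
  {"wx":0,"wy":0,"wz":0,"tx":0,"ty":0,"tz":0,"hand":0},
  {"wx":0,"wy":0,"wz":0,"tx":0,"ty":0,"tz":0,"hand":0},
], force=40)

```text
clock: 13.1
position: [0.5598, 0.2229, 0.1175]
ee_rot: [2.186, 2.255, -0.001]
force: [5.9, 1.5, -18.2]
width: 0.173
```

```bash
python3 go.py 560 266 117 91.6; python3 snap.py 6 scene side; python3 - <<'E'
from h import *
im,P=cloud("scene6.npz")
cv2.imwrite("pics/c6.png",cv2.resize(im[130:270,230:430,::-1],None,fx=4,fy=4))
im,P=cloud("side6.npz")
cv2.imwrite("pics/s6.png",cv2.resize(im[140:290,240:420,::-1],None,fx=4,fy=4))
E
```

```text
t 13.1 pos [559.8 222.9 117.5] x-ang 91.78 F [  5.9   1.5 -18.2] w 0.173 q [-1.06  0.67  0.93  1.8  -0.63  1.    0.16]
turn units [-0.    0.01  0.03] shift cm now-axes [4.31 0.15 0.04] target-axes [4.31 0.14 0.05]
```

View pics/c6.png

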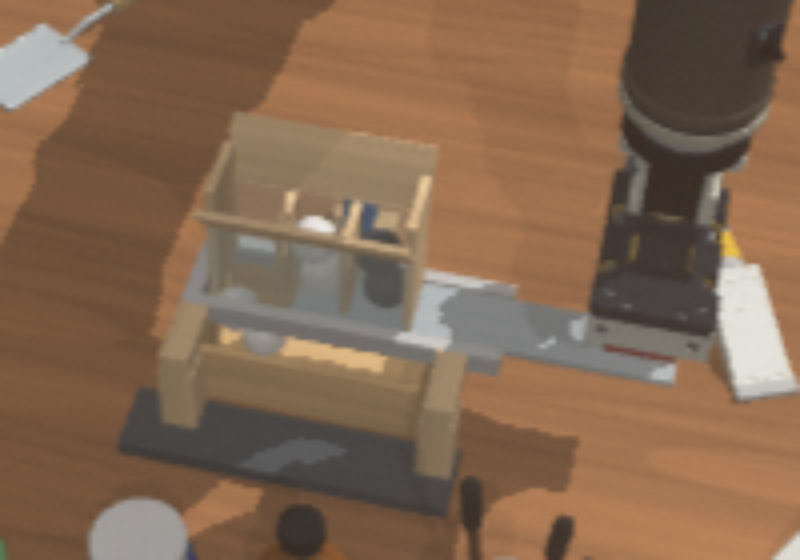

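View pics/s6.png

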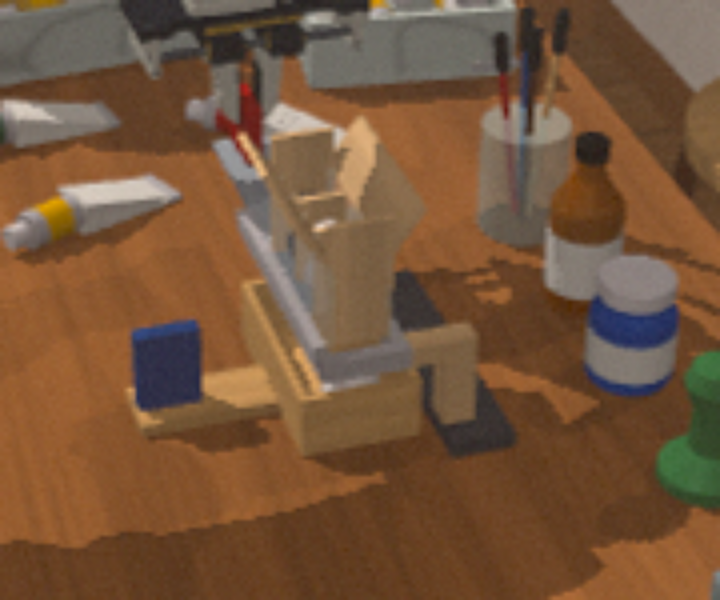

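Request:
step_arm([
  {"wx":0,"wy":0,"wz":0,"tx":0.3,"ty":0.1,"tz":0.1,"hand":0},
  {"wx":0,"wy":0,"wz":0,"tx":0.6,"ty":0,"tz":0,"hand":0},
  {"wx":0,"wy":0,"wz":0,"tx":0.7,"ty":0,"tz":0,"hand":0},
  {"wx":0,"wy":0,"wz":0,"tx":0.7,"ty":0,"tz":0,"hand":0},
  {"wx":0,"wy":0,"wz":0,"tx":0.7,"ty":0,"tz":0,"hand":0},
  {"wx":0,"wy":0,"wz":0,"tx":0.7,"ty":0,"tz":0,"hand":0},
  {"wx":0,"wy":0,"wz":0,"tx":0.3,"ty":0,"tz":0,"hand":0},
  {"wx":0,"wy":0,"wz":0,"tx":0,"ty":0,"tz":0,"hand":0},
  {"wx":0,"wy":0,"wz":0,"tx":0,"ty":0,"tz":0,"hand":0},
  {"wx":0,"wy":0,"wz":0,"tx":0,"ty":0,"tz":0,"hand":0},
], force=40)

```text
clock: 14.03
position: [0.5589, 0.2628, 0.1173]
ee_rot: [-2.186, -2.254, 0.001]
force: [-5.7, -0.8, -3.6]
width: 0.171
```

```bash
python3 go.py 560 266 117 91.6; python3 snap.py 7 scene side; python3 - <<'E'
from h import *
im,P=cloud("scene7.npz")
cv2.imwrite("pics/c7.png",cv2.resize(im[130:270,230:430,::-1],None,fx=4,fy=4))
im,P=cloud("side7.npz")
cv2.imwrite("pics/s7.png",cv2.resize(im[140:290,240:420,::-1],None,fx=4,fy=4))
E
```

```text
t 14.03 pos [558.9 262.8 117.3] x-ang 91.76 F [-5.7 -0.8 -3.6] w 0.171 q [-1.11  0.69  0.93  1.76 -0.64  1.02  0.1 ]
turn units [-0.02 -0.01  0.03] shift cm now-axes [0.32 0.12 0.03] target-axes [0.32 0.12 0.03]
```

View pics/c7.png

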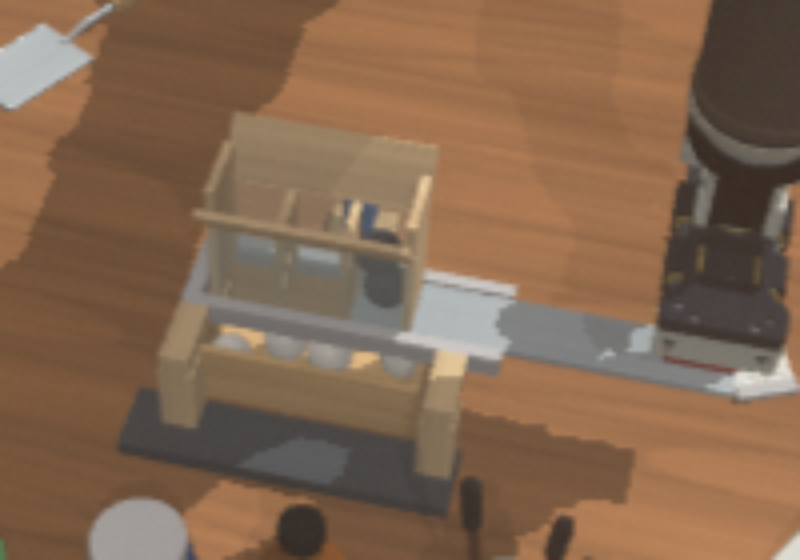

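View pics/s7.png

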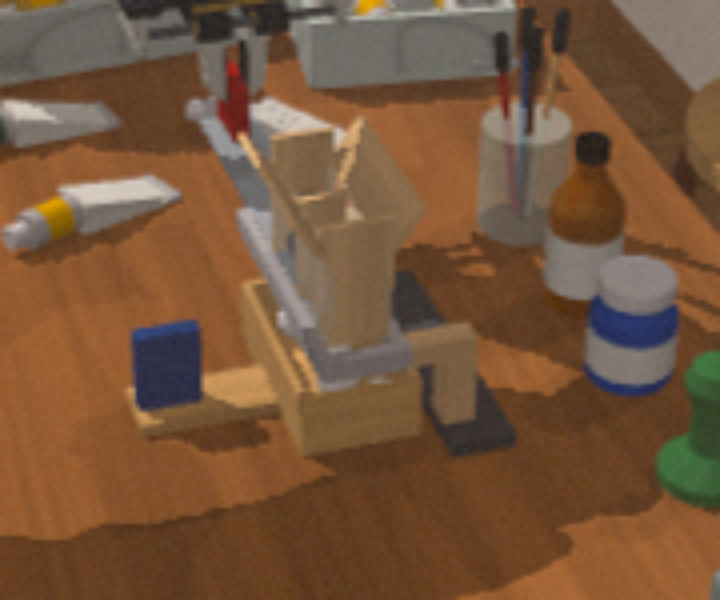

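Request:
step_arm([
  {"wx":0,"wy":0,"wz":0,"tx":-0.5,"ty":-0.1,"tz":0,"hand":0},
  {"wx":0,"wy":0,"wz":0,"tx":-1,"ty":0,"tz":0,"hand":0},
  {"wx":0,"wy":0,"wz":0,"tx":-1.3,"ty":0,"tz":0,"hand":0},
  {"wx":0,"wy":0,"wz":0,"tx":-1.3,"ty":0,"tz":0,"hand":0},
  {"wx":0,"wy":0,"wz":0,"tx":-1.3,"ty":0,"tz":0,"hand":0},
  {"wx":0,"wy":0,"wz":0,"tx":-1.3,"ty":0,"tz":0,"hand":0},
  {"wx":0,"wy":0,"wz":0,"tx":-1,"ty":0,"tz":0,"hand":0},
  {"wx":0,"wy":0,"wz":0,"tx":-0.8,"ty":0,"tz":0,"hand":0},
  {"wx":0,"wy":0,"wz":0,"tx":-0.5,"ty":0,"tz":0,"hand":0},
  {"wx":0,"wy":0,"wz":0,"tx":0,"ty":0,"tz":0,"hand":0},
], force=40)

```text
clock: 14.97
position: [0.5613, 0.1709, 0.1174]
ee_rot: [2.189, 2.253, -0.001]
force: [-1.1, -2.5, -9.6]
width: 0.17
```

```bash
python3 go.py 562 168 117 91.6
```

```text
t 14.97 pos [561.3 170.9 117.4] x-ang 91.67 F [-1.1 -2.5 -9.6] w 0.17 q [-0.99  0.64  0.93  1.84 -0.62  0.98  0.24]
turn units [-0.    0.01  0.01] shift cm now-axes [-0.3   0.06  0.04] target-axes [-0.3   0.06  0.04]
```

Not at the stop yet (|Fy| is only 2.5 N); press on gently.

Request:
step_arm([
  {"wx":0,"wy":0,"wz":0,"tx":-0.2,"ty":0,"tz":0.1,"hand":0},
  {"wx":0,"wy":0,"wz":0,"tx":-0.2,"ty":0,"tz":0,"hand":0},
  {"wx":0,"wy":0,"wz":0,"tx":-0.2,"ty":0,"tz":0,"hand":0},
  {"wx":0,"wy":0,"wz":0,"tx":-0.1,"ty":0,"tz":0,"hand":0},
  {"wx":0,"wy":0,"wz":0,"tx":0,"ty":0,"tz":0,"hand":0},
  {"wx":0,"wy":0,"wz":0,"tx":0,"ty":0,"tz":0,"hand":0},
  {"wx":0,"wy":0,"wz":0,"tx":0,"ty":0,"tz":0,"hand":0},
  {"wx":0,"wy":0,"wz":0,"tx":0,"ty":0,"tz":0,"hand":0},
  {"wx":0,"wy":0,"wz":0,"tx":0,"ty":0,"tz":0,"hand":0},
  {"wx":0,"wy":0,"wz":0,"tx":0,"ty":0,"tz":0,"hand":0},
], force=40)

```text
clock: 15.8
position: [0.5614, 0.1672, 0.1173]
ee_rot: [-2.184, -2.255, -0.002]
force: [-7.4, 5.3, 4.5]
width: 0.169
```

```bash
python3 go.py 562 168 117 91.6
```

```text
t 15.8 pos [561.4 167.2 117.3] x-ang 91.84 F [-7.4  5.3  4.5] w 0.169 q [-0.99  0.64  0.93  1.85 -0.62  0.98  0.25]
turn units [-0.01 -0.02  0.04] shift cm now-axes [0.08 0.06 0.03] target-axes [0.08 0.06 0.03]
```

Request:
step_arm([
  {"wx":0,"wy":0,"wz":0,"tx":-0.2,"ty":-0.1,"tz":0,"hand":0},
  {"wx":0,"wy":0,"wz":0,"tx":-0.2,"ty":0,"tz":0,"hand":0},
  {"wx":0,"wy":0,"wz":0,"tx":0,"ty":0,"tz":0,"hand":0},
  {"wx":0,"wy":0,"wz":0,"tx":0,"ty":0,"tz":0,"hand":0},
  {"wx":0,"wy":0,"wz":0,"tx":0,"ty":0,"tz":0,"hand":0},
  {"wx":0,"wy":0,"wz":0,"tx":0,"ty":0,"tz":0,"hand":0},
  {"wx":0,"wy":0,"wz":0,"tx":0,"ty":0,"tz":0,"hand":0},
  {"wx":0,"wy":0,"wz":0,"tx":0,"ty":0,"tz":0,"hand":0},
  {"wx":0,"wy":0,"wz":0,"tx":0,"ty":0,"tz":0,"hand":0},
  {"wx":0,"wy":0,"wz":0,"tx":0,"ty":0,"tz":0,"hand":0},
], force=40)

```text
clock: 16.63
position: [0.5614, 0.1671, 0.1173]
ee_rot: [-2.179, -2.258, -0.008]
force: [-3.1, 15.7, 0.6]
width: 0.173
```

```bash
python3 go.py 562 168 117 91.6
```

```text
t 16.63 pos [561.4 167.1 117.3] x-ang 92.02 F [-3.1 15.7  0.6] w 0.173 q [-0.98  0.64  0.93  1.85 -0.62  0.97  0.26]
turn units [ 0.01 -0.06  0.07] shift cm now-axes [0.09 0.06 0.03] target-axes [0.09 0.06 0.03]
```

The gate is hard against its stop: no motion with 15.7 N of push. I'll relax the push, open and back off upward.

Request:
step_arm([
  {"wx":0,"wy":0,"wz":0,"tx":0.3,"ty":0,"tz":0,"hand":0},
  {"wx":0,"wy":0,"wz":0,"tx":0.1,"ty":0,"tz":0,"hand":0.6},
  {"wx":0,"wy":0,"wz":0,"tx":0,"ty":0,"tz":0,"hand":0.6},
  {"wx":0,"wy":0,"wz":0,"tx":0,"ty":0,"tz":0,"hand":0.6},
  {"wx":0,"wy":0,"wz":0,"tx":0,"ty":0,"tz":0,"hand":0.6},
  {"wx":0,"wy":0,"wz":0,"tx":0,"ty":0,"tz":0,"hand":0.6},
  {"wx":0,"wy":0,"wz":0,"tx":0,"ty":0,"tz":0,"hand":0.6},
  {"wx":0,"wy":0,"wz":0,"tx":0,"ty":0,"tz":0,"hand":0.6},
  {"wx":0,"wy":0,"wz":0,"tx":0,"ty":0,"tz":-1,"hand":0.6},
  {"wx":0,"wy":0,"wz":0,"tx":0,"ty":0,"tz":-2,"hand":0.6},
])

```text
clock: 17.47
position: [0.5594, 0.1654, 0.1456]
ee_rot: [-2.186, -2.254, 0.005]
force: [-1.0, 0.1, 0.3]
width: 0.597
```

Request:
step_arm([
  {"wx":0,"wy":0,"wz":0,"tx":0,"ty":0,"tz":-2.5,"hand":0.6},
  {"wx":0,"wy":0,"wz":0,"tx":0,"ty":0,"tz":-2.5,"hand":0.6},
  {"wx":0,"wy":0,"wz":0,"tx":0,"ty":0,"tz":-2.5,"hand":0.6},
  {"wx":0,"wy":0,"wz":0,"tx":0,"ty":0,"tz":-2.5,"hand":0.6},
  {"wx":0,"wy":0,"wz":0,"tx":1,"ty":-2.5,"tz":0,"hand":0.6},
  {"wx":0,"wy":0,"wz":0,"tx":1,"ty":-2.5,"tz":0,"hand":0.6},
  {"wx":0,"wy":0,"wz":0,"tx":1,"ty":-2.5,"tz":0,"hand":0.6},
  {"wx":0,"wy":0,"wz":0,"tx":1,"ty":-2,"tz":0,"hand":0.6},
  {"wx":0,"wy":0,"wz":0,"tx":0,"ty":0,"tz":0,"hand":0.6},
  {"wx":0,"wy":0,"wz":0,"tx":0,"ty":0,"tz":0,"hand":0.6},
])

```text
clock: 18.3
position: [0.4639, 0.2036, 0.2471]
ee_rot: [-2.184, -2.257, -0.001]
force: [1.0, -0.8, 0.2]
width: 0.597
```

```bash
python3 go.py 562 168 117 91.6; python3 snap.py 8 scene side; python3 - <<'E'
from h import *
im,P=cloud("scene8.npz"); X,Y,Z=[P[...,i] for i in range(3)]
q=P[(X>.54)&(X<.59)&(Y>.12)&(Y<.25)&(Z>.122)&(Z<.145)]; print(" handle top",rect(q),len(q))
hsv=cv2.cvtColor(im,cv2.COLOR_RGB2HSV); m=(hsv[...,1]<60)&(hsv[...,2]>90)&(X>.52)&(X<.62)&(Y>-.09)&(Y<.09)&(Z<.06)
print("white pts z",np.nanpercentile(Z[m],[5,50,95]),m.sum())
cv2.imwrite("pics/c8.png",cv2.resize(im[130:270,230:430,::-1],None,fx=4,fy=4))
cv2.imwrite("pics/c8full.png",im[...,::-1])
im,P=cloud("side8.npz"); X,Y,Z=[P[...,i] for i in range(3)]
q=P[(X>.40)&(X<.48)&(Y>-.04)&(Y<.04)&(Z>.06)&(Z<.09)]; print("grip top",rect(q),len(q))
cv2.imwrite("pics/s8.png",cv2.resize(im[140:290,240:420,::-1],None,fx=4,fy=4))
E
```

```text
t 18.3 pos [463.9 203.6 247.1] x-ang 91.9 F [ 1.  -0.8  0.2] w 0.597 q [-1.38  0.37  1.16  1.88 -0.37  1.13 -0.04]
turn units [-0.   -0.01  0.05] shift cm now-axes [-3.9   9.69 13.01] target-axes [-3.84  9.71 13.01]
 handle top (array([562.4, 169.3]), array([49.3, 19.5]), 89.6) 135
white pts z [0.01724195 0.02813916 0.03703421] 189
grip top (array([442.4,   2.9]), array([26.3, 49.9]), 88.4) 122
```

View pics/c8.png

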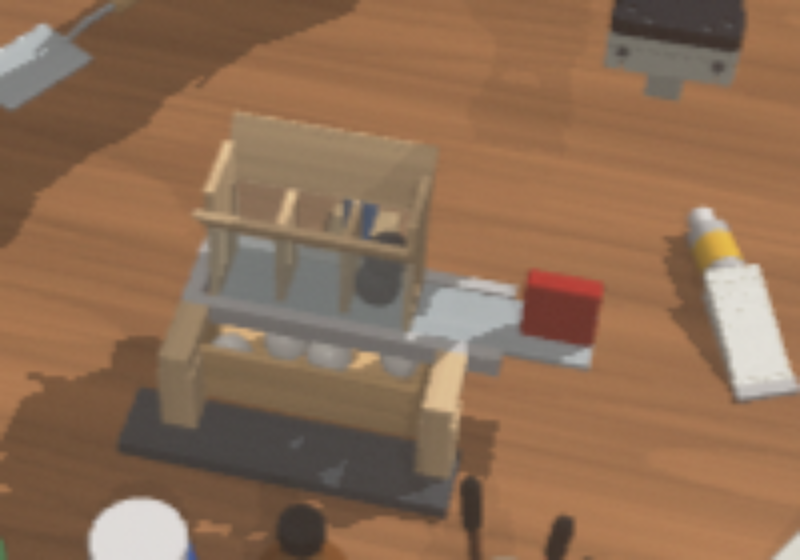

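View pics/c8full.png

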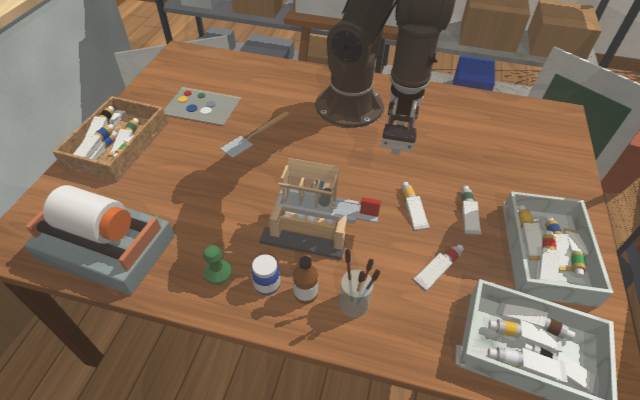

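View pics/s8.png

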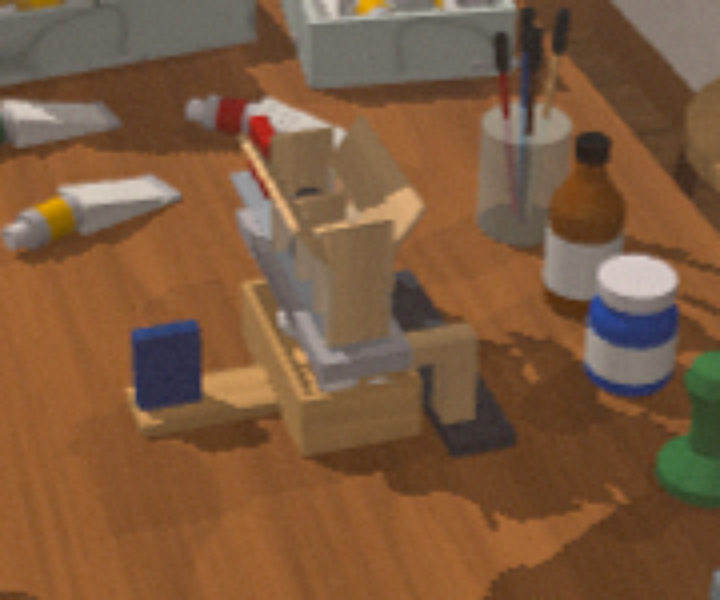

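The close-ups show four white balls in the tray (crop pixels 232–400, 342–362), the dark balls still in the right bay at (380,265), and the gate shut. The gripper is clear and the bystanders have not moved.

```bash
python3 -c "
from cell import arm
print(arm.sign_off())"
```

```text
the job is handed in; nothing more can be done
None
```

I handed the job in at 18.4 s of the 54 s allowed. The tray stands under the hopper with all four white balls in it, both dark balls are still in the hopper, and the gate is shut. The hand-in reported no verdict, so this rests on my own checks.

- **Tray:** I carried it by its blue grip, in from the side, and set it down. The last side view put the grip at about (442, 3) mm. That places the tray centre within a few mm of the hopper centre, about (567, 3) mm.
- **Balls:** I drew the gate to about 95 mm in two pulls. The final picture shows four white balls lying in the tray, and the dark balls in their bay.
- **Gate:** I pushed it shut until it stopped moving, at 15.7 N of push. After letting go, the camera put the handle at hopper y of about 166 mm, against 165 mm fully shut.
- **Surroundings:** the tubes, jars and other things look unmoved in the final pictures. I judged that by eye and did not measure it. The gripper is open and clear of everything.

The two cameras disagreed by 2–5 mm along y. While I held the gate handle, the wrist force reached about 19 N because the hand was 2–4 mm out of line, and I corrected this during the pull. No check failed.

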